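Switch on the label dispenser at its locking toggle

TASK

Switch on the label dispenser on the packhouse stamping table: pull its locking toggle out along its own length until it comes free of its notch, flip it over towards the paper roll, and let it drop fully home in the notch on that side. Leave the bench scale's plain toggle alone.

Things in the scene. Friction and masses are not known exactly. Their poses are not given: they have to be found in the camera images.
- dispenser: Fixed dispenser: grey housing 118 x 110 mm, 70 high, and on its low foot a white label roll (88 mm diameter, 60 wide, axle at x=112 mm along y, top 106 mm). Origin on the table right under the toggle's pivot; x points from the toggle to the roll, z up. Pivot axis along y at z=65 mm. The grey scale on the other side of the table has a steel pan and no roll; the two swap sides.
- bat_swing (a joint): Angle, rad, of the locking toggle (12 mm steel bat; head a black disc 22 mm across, 20 thick along y, turns between fingers closed along y) about the pivot: 0 leans fully away from the roll (off), 0.4 upright, 0.8 fully towards it (on); lean = value - 0.4. Starts at 0 to 0.1: head centre at x -30 to -23, z 137 to 140 mm. Play in the notches: 0 to 0.18, 0.62 to 0.8. Stays where put.
- bat_pull (a joint): Pull of the locking toggle along its own length, m: 0 home (head centre 78 mm from the pivot), 0.016 right out; a spring draws it back (6 to 10 N). Home, a cross pin in the bat sits in notches of two steel gate plates (within 21 mm either side of the bat, top 96 mm above the table); the ridge between the notches blocks the swing. From 0.008 on the pin clears it.
- plain_toggle (a joint): Angle of the bench scale's plain toggle, rad, a thin steel rod 9 mm thick and 40 mm long without head, pin or gate: 0 leaning to the scale's front as at the start, 0.8 flipped. To be left where it is.
Not all that is in view belongs to the job. What is shaped like the part that bears plain_toggle but purple or yellow is not meant.

How it is judged:
On the way, in this order (a step that is already met when the one before it is completed fails the run):
1. the locking toggle is pulled out of its lock while still leaning away from the roll (value of joint bat_pull above 0.006 m and value of joint bat_swing below 0.3 rad), for 0.05 s.
2. the toggle is flipped past the ridge to the roll side (value of joint bat_swing above 0.55 rad), for 0.05 s.
At the end, for the whole second after the job is handed in: The locking toggle leans towards the roll (bat_swing above 0.58 rad) and has dropped home in the notch there (bat_pull under 3 mm); the scale's plain toggle is where it was (under 0.25 rad) (value of joint bat_swing above 0.58 rad and value of joint bat_pull below 0.003 m and value of joint plain_toggle below 0.25 rad); the robot touches nothing.
It fails at once if the scale's plain toggle is moved (by more than 0.25 rad) (value of joint plain_toggle above 0.25 rad).
It also fails if it takes over 35 s, if anything falls off the work surface, if the arm or the gripper's body presses on something with over 40 N, if the wrist force passes 120 N, or if a joint passes its speed limit or range.

ROBOT

A 7-joint arm with a two-finger parallel gripper is mounted at the origin on the work surface. World frame = base frame: x ahead of the robot, y to its left, z up, the work surface at z = 0. Lengths are in m, angles in rad, forces in N, time in s.
With the tool pointing down it reaches from about 0.375 to 0.925 m from the base axis. Payload 3.1 kg.
Tool frame: the origin (TCP) lies between the finger pads; the fingertips stand 19 mm ahead of it and the grasp point (between the pads) is the TCP; z points along the fingers, y is the line along which they close (so a half turn about z gives the same grasp; the last joint's range is limited). The gripper opens to 85 mm and grips with 20 to 120 N. Pads are 22 mm wide; open, the fingers measure 114 mm over their backs; the gripper's body (76 mm by 85 mm) begins 54 mm behind the grasp point. The pads swing forward as they close: fully open they stand 13 mm farther back than shut.
Start: joints at [1.163, 0.383, 0.044, 1.598, -0.018, 1.161, -0.05], TCP at [0.198, -0.619, 0.25] pointing down, gripper open.
Joint ranges: [-2.61, 2.61], [-0.41, 2.15], [-1.48, 1.57], [0, 2.5], [-1.57, 4.71], [0.05, 1.97], [-2.85, 2.85]. Speed limits (rad/s): [2.79, 2.79, 3.14, 3.14, 3.14, 3.14, 3.14].

INTERFACE

Orientations are given as a unit quaternion [x, y, z, w].
In Python, from bench import move_ptp, movel, move_j, move_gripper, pause, inverse_kinematics, read_camera, camera_params, MotionError, sign_off, look_for, tip_of, read_time_s, read_qpos, read_joint_vel, read_effort, read_eef_pos, read_tcp_rot, read_ft_force, read_ft_torque, read_finger_gap, read_grasp_force gives the robot as it stands. Calls block until the motion is done:
- move_ptp(position, orientation): joint-space move of the TCP to a pose.
- movel(position, orientation=None, speed=0.15): straight line of the TCP; orientation=None keeps the orientation; speed is the mean speed in m/s.
- move_j(angles): joint-space move.
- move_gripper(opening, effort=None): finger opening in m; effort is the grip in N (None keeps the last); returns when the fingers have stopped.
- pause(seconds).
- inverse_kinematics(position, orientation): joint angles nearest the present ones, or None.
- read_camera(name): name is "scene" or "top"; returns the picture (480x640x3 uint8, red, green, blue); there is no depth.
- camera_params(name): a dict with "K" (3x3 intrinsics, pixels), "dist_coeffs" ([k1, k2, p1, p2, k3] as OpenCV has them; the pictures are not rectified), "camera_from_world" (4x4, takes a point from world to camera coordinates). Camera axes: x right, y down, z forward; pixel columns grow to the right and rows downward; lengths in m; the calibration is good to about 2 mm. A picture is of the moment at which its call begins. camera_params takes no time and is no camera call.
A pose or a line that the arm cannot do raises MotionError and nothing moves.
- sign_off(): hands the job in; it is judged then, once.
Trained networks look in the newest picture that a camera, given by its name, has taken for a name from the list of things; names that differ only in an ending like _2 or _b are one class to them, and where a whole thing is asked for, a point or a joint stands for the part that bears it (a point fixed in the world has none). Each returns a list of dicts, best first, with "confidence" (0 to 1); they miss things now and then, are a little off and sometimes report something else, mostly with a low value. They report only what shows in the picture. A call takes as long as a camera call. They do not tell look-alikes from the thing itself.
- look_for(camera, name): "at" ([column, row] in pixels, amid what is visible of it).
- tip_of(camera, name): "at" ([column, row] in pixels: a listed point, or the origin of a listed thing).
Readings, each from a call of its own:
- read_time_s(): time.
- read_qpos(): joint angles.
- read_joint_vel(): joint speeds.
- read_effort(): joint torques, N m.
- read_eef_pos(): TCP position.
- read_tcp_rot(): TCP orientation.
- read_ft_force(): force on the tool from outside, world axes, zero at the start.
- read_ft_torque(): the same for the moment, N m.
- read_finger_gap(): finger opening in m.
- read_grasp_force(): force on a finger pad.
Only numpy, scipy, OpenCV 4.12 (cv2) and the standard library are available. Lean on these libraries where they do the work, as an engineer would, in place of code of your own. Each camera call takes 0.05 s, during which the arm holds its last target. There are 200 camera calls.

## Working session

There is one attempt and no reset: what is moved stays moved. The work goes in short steps, each a Python script; the robot and the scene stay as the last script left them, time stands still between calls to the robot, and variables do not carry over. Pictures are saved under pics/ and viewed, at most 10 in all, crops included, and the job is handed in when it is done.

```bash
mkdir -p pics
cat > h.py <<'E'
from bench import *
import numpy as np, cv2
def cp(n):
    p=camera_params(n); return np.array(p["K"],float),np.array(p["dist_coeffs"],float),np.array(p["camera_from_world"],float)
def ray(n,px):
    K,d,T=cp(n); u=cv2.undistortPoints(np.array([[px]],float),K,d)[0,0]
    R=T[:3,:3]; o=-R.T@T[:3,3]; v=R.T@np.array([u[0],u[1],1]); return o,v/np.linalg.norm(v)
def atz(n,px,z):
    o,v=ray(n,px); return o+v*(z-o[2])/v[2]
def tri(a,b):
    A=np.zeros((3,3));B=np.zeros(3);rs=[ray(*a),ray(*b)]
    for o,v in rs:
        P=np.eye(3)-np.outer(v,v);A+=P;B+=P@o
    X=np.linalg.solve(A,B); return X,max(np.linalg.norm((np.eye(3)-np.outer(v,v))@(X-o)) for o,v in rs)
def proj(n,X):
    K,d,T=cp(n); return cv2.projectPoints(np.array(X,float).reshape(-1,3),T[:3,:3],T[:3,3],K,d)[0][:,0]
def snap(n,f):
    im=read_camera(n); cv2.imwrite("pics/"+f,im[:,:,::-1]); return im
E
python3 - <<'E'
from h import *
np.set_printoptions(precision=3,suppress=True)
for n in("scene","top"):
    snap(n,n+"0.png"); K,d,T=cp(n); print(n,-T[:3,:3].T@T[:3,3],T[2,:3],K[0,0])
    for t in("dispenser","bat_swing","plain_toggle"):
        for f in(look_for,tip_of):
            try:print(t,f.__name__,[(np.round(r["at"]),round(r["confidence"],2)) for r in f(n,t)][:4])
            except Exception as e:print(t,f.__name__,e)
E
```

```text
scene [1.299 0.586 0.784] [-0.617 -0.491 -0.615] 611.1519073608747
dispenser call [(array([246., 186.]), 0.64)]
dispenser call [(array([257., 188.]), 0.89)]
bat_swing call [(array([260., 140.]), 0.53)]
bat_swing call it knows: dispenser
plain_toggle call [(array([457., 246.]), 0.66), (array([432., 348.]), 0.43)]
plain_toggle call it knows: dispenser
top [0.467 0.042 1.158] [ 0.112 -0.003 -0.994] 560.1606169042861
dispenser call [(array([450., 250.]), 0.74)]
dispenser call [(array([452., 272.]), 0.68)]
bat_swing call [(array([472., 279.]), 0.74)]
bat_swing call it knows: dispenser
plain_toggle call [(array([155., 164.]), 0.52), (array([208., 293.]), 0.46)]
plain_toggle call it knows: dispenser
```

View pics/scene0.png

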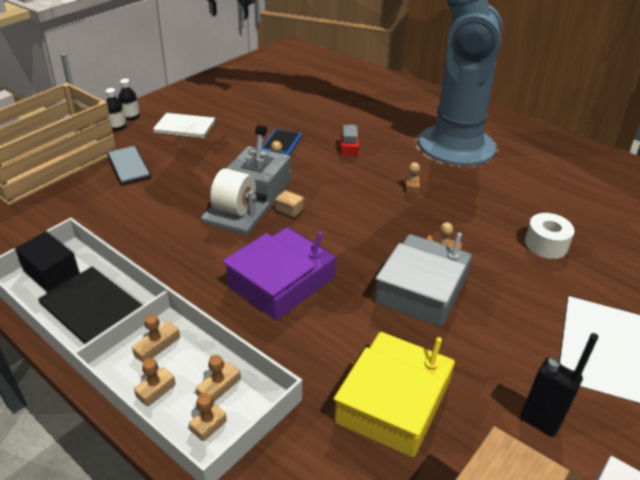

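View pics/top0.png

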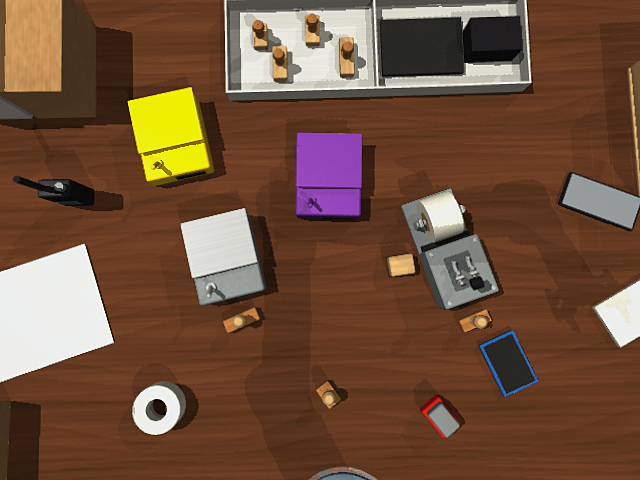

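The scene view shows the dispenser at (250,190) with its black head at about (261,130). In the top view the head is at about (477,283) and the roll at (443,215). The grey scale is at (222,255) in the top view, and the purple and yellow boxes are decoys. Next I'll zoom in.

Run:
```python
import cv2,numpy as np
s=cv2.imread("pics/scene0.png")[115:235,190:310];t=cv2.imread("pics/top0.png")[180:320,390:510]
a=cv2.resize(s,None,fx=3.3,fy=3.3,interpolation=2);b=cv2.resize(t,None,fx=3.3,fy=3.3,interpolation=2)
o=np.zeros((462,800,3),np.uint8);o[:396,:396]=a;o[:462,400:796]=b;cv2.imwrite("pics/c0.png",o)
for n,(x0,x1,y0,y1) in dict(scene=(245,275,120,140),top=(462,492,270,295)).items():
    im=cv2.imread(f"pics/{n}0.png")[y0:y1,x0:x1]; print(n); m=im.max(2)<45
    N,L,S,C=cv2.connectedComponentsWithStats(m.astype(np.uint8)); print([(S[i],C[i]+[x0,y0]) for i in range(1,N) if S[i,4]>15])
```

```text
scene
[(array([11,  6, 10,  9, 70], dtype=int32), array([260.64285714, 130.2       ]))]
top
[(array([  7,   6,  15,  14, 141], dtype=int32), array([476.4822695 , 282.70212766]))]
```

View pics/c0.png

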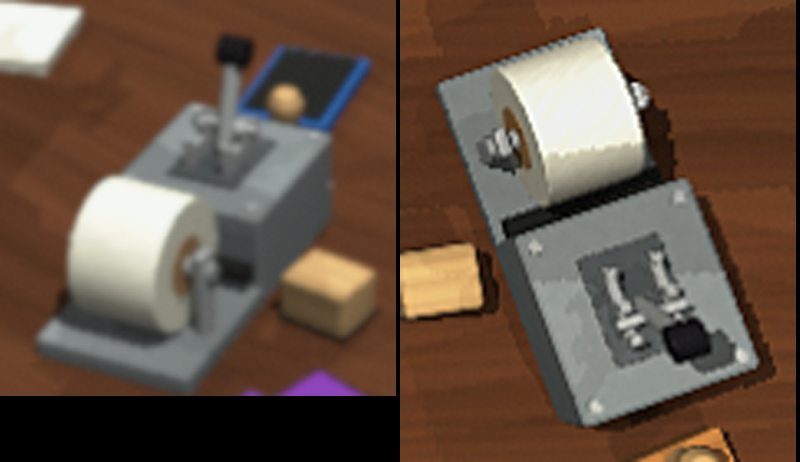

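Run:
```python
from h import *
np.set_printoptions(precision=4,suppress=True)
H,r=tri(("scene",[260.64,130.2]),("top",[476.5,282.7]));print("head",H,r)
c=[(508,238),(690,181),(757,366),(583,425)]
C=np.array([atz("top",[390+(x-400)/3.3,180+y/3.3],.07) for x,y in c])
print(C, [np.linalg.norm(C[i]-C[i-1]) for i in range(4)], C.mean(0))
f=(C[0]-C[3])+(C[1]-C[2]); f/=np.linalg.norm(f); l=C[0]-C[1]+C[3]-C[2]; l/=np.linalg.norm(l)
yaw=np.arctan2(f[1],f[0]); print(yaw,np.arctan2(-l[0],l[1]))
e=np.array([np.cos(yaw),np.sin(yaw),0]);p=np.array([-e[1],e[0],0])
print("head rel centre",(H-C.mean(0))@e,(H-C.mean(0))@p)
for y in(yaw,yaw+np.pi,yaw-np.pi):
    from scipy.spatial.transform import Rotation as R
    q=(R.from_euler('z',y)*R.from_euler('x',np.pi)).as_quat()
    for z in(.25,.139):print(q,inverse_kinematics([H[0],H[1],z],q))
print(R.from_quat(read_tcp_rot()).as_matrix(), read_time_s())
```

```text
head [ 0.462  -0.248   0.1393] 0.0008565316656410463
[[ 0.5237 -0.1687  0.07  ]
 [ 0.5544 -0.2769  0.07  ]
 [ 0.4456 -0.3086  0.07  ]
 [ 0.4143 -0.2064  0.07  ]] [np.float64(0.11575000052067966), np.float64(0.11244193971699686), np.float64(0.11324391285820276), np.float64(0.10698025885182595)] [ 0.4845 -0.2401  0.07  ]
0.30808185218217776 0.2863772624887878
head rel centre -0.02379852715442904 -0.0006729827906714858
[0.9882 0.1534 0.     0.    ] [ 0.6085  0.1577 -0.2124  1.8894  0.0372  1.0983 -0.881 ]
[0.9882 0.1534 0.     0.    ] [ 0.6085  0.2939 -0.2204  1.9843  0.0828  0.8718 -0.9188]
[-0.1534  0.9882  0.     -0.    ] [ 0.9499  0.1941 -0.5909  1.8741  0.1204  1.1085  2.1927]
[-0.1534  0.9882  0.     -0.    ] [ 0.946   0.3477 -0.6094  1.9687  0.2517  0.8997  2.0856]
[ 0.1534 -0.9882 -0.      0.    ] [ 0.9499  0.1941 -0.5909  1.8741  0.1204  1.1085  2.1927]
[ 0.1534 -0.9882 -0.      0.    ] [ 0.946   0.3477 -0.6094  1.9687  0.2517  0.8997  2.0856]
[[ 0.9524  0.3049 -0.    ]
 [ 0.3049 -0.9524  0.0001]
 [ 0.     -0.0001 -1.    ]] 0.5
```

```bash
cat >> h.py <<'E'
from scipy.spatial.transform import Rotation as R
yaw=0.297; e=np.array([np.cos(yaw),np.sin(yaw),0]); Z=np.array([0,0,1.])
H=np.array([.462,-.248,.1393]); Q=(R.from_euler('z',yaw)*R.from_euler('x',np.pi)).as_quat()
PV=H+e*.024; PV[2]=.065
def at(lean,rad): return PV+rad*(np.sin(lean)*e+np.cos(lean)*Z)
E
python3 - <<'E'
from h import *
np.set_printoptions(precision=4,suppress=True)
move_ptp(H+[0,0,.1],Q); print(read_ft_force())
movel(H+[0,0,.001],speed=.1); print(read_eef_pos(),read_ft_force())
move_gripper(.0,60)
print(read_finger_gap(),read_grasp_force(),read_ft_force(),read_time_s())
a=snap("scene","s1.png")[80:220,180:330]; b=snap("top","t1.png")[180:330,390:520]
o=np.zeros((600,800,3),np.uint8);a=cv2.resize(a,(400,373));b=cv2.resize(b,(390,450));o[:373,:400]=a;o[:450,405:795]=b
cv2.imwrite("pics/c1.png",o[:460,:,::-1])
E
```

```text
[-0.9188 -0.8996  1.2787]
[ 0.4627 -0.2483  0.141 ] [-0.6603  0.6747  0.4907]
0.01876950322474801 59.77811515331268 [ 0.8289 -2.4753  0.8017] 3.925
```

View pics/c1.png

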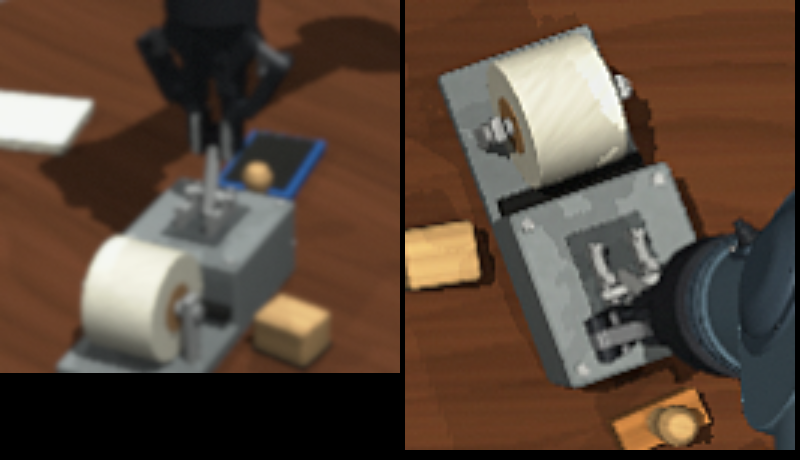

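The head is held between the fingers, with a gap of about 19 mm at 60 N. Now I'll pull it along its axis.

Run:
```python
from h import *
np.set_printoptions(precision=4,suppress=True)
p0=read_eef_pos()
for d in(.005,.009,.0125):
    movel(at(-.31,.078+d)+[0,0,.001],speed=.03); print(d,read_eef_pos()-PV,read_ft_force(),read_finger_gap(),read_grasp_force())
pause(.1)
print(read_time_s())
```

```text
0.005 [-0.0237 -0.0084  0.0793] [ 3.4658 -5.4024 -7.8567] 0.018785196632674753 58.9187890291214
0.009 [-0.0249 -0.0087  0.0829] [ 4.0942 -4.3444 -7.8965] 0.01892102813768763 58.891178369522095
0.0125 [-0.026 -0.009  0.086] [ 4.2148 -4.6745 -8.9571] 0.01909952945845931 58.907920718193054
4.9917
```

Run:
```python
from h import *
np.set_printoptions(precision=4,suppress=True)
for l in(-.2,-.1,0,.1,.2,.3):
    movel(at(l,.0905)+[0,0,.001],speed=.06); print(l,read_eef_pos()-PV,read_ft_force(),read_finger_gap())
pause(.1)
for d in(.008,.004,.001):
    movel(at(.31,.078+d)+[0,0,.001],speed=.04); print(d,read_eef_pos()-PV,read_ft_force(),read_finger_gap())
print(read_time_s())
snap("scene","s2.png")
```

```text
-0.2 [-0.0203 -0.0073  0.087 ] [ 1.655  -6.8292 -9.7819] 0.018703419713165297
-0.1 [-0.0131 -0.005   0.0878] [ 0.3057 -6.7909 -9.8611] 0.018701322828559602
0 [-0.0051 -0.0026  0.0879] [-0.8954 -7.0899 -9.1526] 0.018530932792418665
0.1 [ 0.0028 -0.0002  0.0872] [-1.9364 -7.3082 -9.1224] 0.018787174078779043
0.2 [0.0111 0.0023 0.0862] [-3.1041 -5.6958 -6.4536] 0.018654526840320013
0.3 [0.0195 0.005  0.0838] [-3.1989 -6.1835 -6.7844] 0.018674033032262338
0.008 [0.0206 0.0051 0.0798] [-0.6715 -6.7223 -7.6146] 0.018831402607525086
0.004 [0.0216 0.0052 0.0781] [-2.0542 -6.293  -1.9309] 0.018759629801751075
0.001 [0.0226 0.0053 0.0776] [-1.8707 -3.6125  6.4552] 0.01883008915899789
7.675
```

Run:
```python
from h import *
np.set_printoptions(precision=4,suppress=True)
move_gripper(.08); pause(.2)
movel(read_eef_pos()+[0,0,.12],speed=.15)
q=read_qpos(); move_ptp([.3,-.55,.3],Q); pause(.3)
print(read_ft_force(),read_time_s())
a=snap("scene","s3.png"); b=snap("top","t3.png")
c=[]
for n,im,(x0,x1,y0,y1) in(("scene",a,(235,275,115,160)),("top",b,(445,492,235,295))):
    m=(im[y0:y1,x0:x1].max(2)<45).astype(np.uint8); N,L,S,C=cv2.connectedComponentsWithStats(m)
    for i in range(1,N):
        if S[i,4]>30: print(n,S[i],C[i]+[x0,y0])
for l in(.2,.3,.4):
  for r in(.078,.086): print(l,r,proj("scene",at(l,r)),proj("top",at(l,r)))
o=np.zeros((460,800,3),np.uint8);o[:396,:396]=cv2.resize(a[115:235,190:310],(396,396));o[:460,400:794]=cv2.resize(b[180:320,390:510],(394,460))
cv2.imwrite("pics/c3.png",o[:,:,::-1])
```

```text
[-0.3241  0.2082 -0.0153] 11.2083
scene [12 19 11 10 83] [252.0602 138.3373]
top [ 0  0 25  9 99] [454.4444 238.101 ]
top [ 16  20  15  16 154] [468.1169 261.2013]
0.2 0.078 [[251.8422 137.4372]] [[468.6706 262.1002]]
0.2 0.086 [[251.3364 134.5286]] [[469.5539 261.0817]]
0.3 0.078 [[250.2357 139.8421]] [[466.9048 258.1745]]
0.3 0.086 [[249.5544 137.1812]] [[467.5902 256.7251]]
0.4 0.078 [[248.6855 142.522 ]] [[465.085  254.4135]]
0.4 0.086 [[247.8338 140.1418]] [[465.5675 252.5554]]
```

View pics/c3.png

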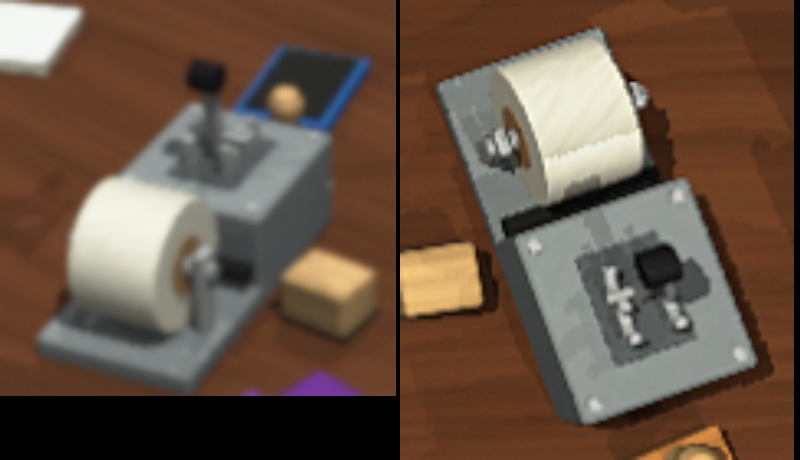

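Run:
```python
from h import *
X,r=tri(("scene",[252.06,138.34]),("top",[468.12,261.2])); d=X-PV
print(X,r,np.hypot(d@e,d[2]),np.arctan2(d@e,d[2]))
```

```text
[ 0.50109111 -0.23536365  0.1403654 ] 0.0005862194291477915 0.07727607225870196 0.2228357274042762
```

```bash
python3 -c "from bench import *; print(sign_off())"
```

```text
the job is handed in; nothing more can be done
None
```

I handed the job in with the dispenser switched on: I pulled the locking toggle free, flipped it towards the roll and released it. The last pictures put it home in the roll-side notch (head 77 mm from the pivot, `bat_swing` about 0.62 rad, near the edge of that notch's play). I did not go near the scale's toggle, and the job took about 11 s; the hand-in call gave no verdict.

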